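Hang the pliers back on the rack and close up the row

ROBOT

A 6-joint arm with a two-finger parallel gripper is mounted at the origin on the work surface. World frame = base frame: x ahead of the robot, y to its left, z up, the work surface at z = 0. Lengths are in m, angles in degrees, forces in N, time in s.
With the tool pointing down it reaches from about 0.375 to 0.9 m from the base axis. Payload 3.1 kg.
Tool frame: the origin (TCP) lies on the centre line of the jaws, within the pads' length; the fingertips stand finger_overhang ahead of it and the grasp point (between the pads) lies 5 mm behind it (finger_overhang is the distance from the TCP to the fingertips, in m); z points along the fingers, y is the line along which they close (so a half turn about z gives the same grasp; the last joint's range is limited). The gripper opens to 87 mm and grips with 3 to 60 N. Pads are 19 mm wide; open, the fingers measure 117 mm over their backs; the gripper's body (75 mm by 190 mm) begins 51 mm behind the grasp point.
Start: joints at [-84.884, 30.224, 82.088, -0, 67.689, -10.227], TCP at [0.165, -0.603, 0.237] pointing down, gripper open.
Joint ranges: [-176.69, 176.69], [-43.24, 126.21], [12.49, 139.97], [-82, 262], [0, 151.66], [-163.58, 163.58]. Speed limits (degrees/s): [159.86, 159.86, 180, 180, 180, 180].

INTERFACE

Orientations are given as a 3x3 rotation matrix whose columns are the frame's x, y, z axes.
In Python, from rig import read_state, capture, calibration, hand_in, finger_overhang gives the robot as it stands.
- The arm moves only by the tool send_rows, never from a script. Its argument "plan" is a list of rows, each a list of 5 numbers: the closure in counts, from 0 (fully open) to 255 (shut), then the shift along the tool's x, y, z in m, then the turn about the tool's z in rad. A call has 1 to 20 rows; each row shifts and turns the commanded pose from where the row before left it, along the tool's axes as they then stand; what a row does not reach is not made up. A row lasts 1/12 s, in which the tool goes at most 41.7 mm and 7.16 degrees, less where a joint would pass 70% of its speed; a pose out of reach is approached as far as the arm can. A call is refused whole if a number of a shift passes 0.0417 or a number of a turn 0.125, either way. A call with a gripper value outside its range is refused whole. The fingers move at their own pace and stop on an object; the grip force is fixed at half the most. Time passes only in rows, so rows that do not move let the fingers close. It gives the time, the measured TCP pose, the force, the opening and the grip force at its end, in the units of the state.
- read_state(): the state, without advancing time (a new reading comes with each control period).
- capture(name): name is "scene" or "side" or "wrist"; returns (picture, depth): 480x640x3 uint8, blue, green, red; 480x640 float32, m along the optical axis (not along the pixel's ray), 0 where there is no reading.
- calibration(name): a dict with "fx", "fy", "cx", "cy" (pixels), "xyz" and "rotation" of the camera in the world. Camera axes: x right, y down, z forward; pixel columns grow to the right and rows downward; lengths in m; the calibration is good to about 2 mm. A picture is of the moment at which its call begins: read the wrist's pose just before it. calibration takes no time and is no camera call; for the wrist camera it gives the pose at the moment of the call.
- hand_in(): hands the job in; it is judged then, once.
The state is a dict: "time_s": time; "joint_positions": joint angles; "qvel": joint speeds; "tau": joint torques, N m; "position": TCP position; "tcp_rot": TCP orientation; "force": force on the tool from outside, world axes, zero at the start; "moment": the same for the moment, N m; "opening": opening from 0.0 (shut) to 1.0 (fully open); "grasp_force": force on a finger pad.
Only numpy, scipy, OpenCV 4.12 (cv2) and the standard library are available. Lean on these libraries where they do the work, as an engineer would, in place of code of your own. Each camera call takes 0.05 s, during which the arm holds its last target. There are 200 camera calls.

TASK

The flat-nose pliers were left astride the edge of the plywood box. Lift them off, lower them astride the bar of the pliers rack, jaws up, on its free stretch, and let go only once they sit on the bar. Then push them along the bar so that the whole row of four is closed up tight against the end plate on the side where the others hang; no pliers may fall, and leave the things on the bench alone.

Things in the scene. Friction and masses are not known exactly. Their poses are not given: they have to be found in the camera images.
- flat_nose: Flat-nose pliers to hang, steel, 126 mm long, 0.12 kg, rigid with handles spread. Origin: joint pin in the head; own z up to the jaws (end 36 mm above it), x across the spread handles, y through the thickness. Starts astride the box's near wall, jaws up, own y along the wall. Head 12 mm thick, 17 mm wide, from 8 mm below to 22 mm above the pin: grip it across the 12 mm from above, 12 to 16 mm above the pin.
- flat_nose_crotch (a point): Same pliers, 14.3 mm below the pin on own z: lies on the bar's axis when they sit astride it, own y along the bar (either way round). The handles, an upside-down V, are 11 mm thick; they leave the joint 7 mm below the pin at 33 degrees to own z each side, measure 60 mm over their outsides, are 35 mm clear inside from 45 mm below the pin, and end 90 mm below it.
- bar (a point): Middle of the rack's bar, on its axis, 118 mm above the bench: polished steel rod, 10 mm thick, 300 mm long between the end plates, along this point's y; z is up. The rack is fixed: foot plate 110 x 308 mm with 16 mm high lips, end plates 70 mm wide, 4 mm thick, up to 34 mm above the bar's axis. The three other pliers hang loosely spaced on its +y half, 40 mm or more from the middle; the -y half is free.
- end_plate (a point): Where the bar's axis meets the inner face of the end plate on the bar's +y side, 150 mm from its middle; the row is closed up against this face. Four pliers of 12 mm touching one another and it have their pins 6, 18, 30 and 42 mm from it. Drag about 0.5 N each. Pushed on both handles at once, just below the bar (one finger each side of it), they slide upright; pushed on the head they lean forward and swing back when left.
- box_wall (a point): Middle of the top edge of the near wall of the open plywood box (150 x 200 x 118 mm, walls 8 mm, fixed): the wall runs along this point's y, the box lies to its +x side. Brass clock wheels lie on its floor.
- cutters: Side cutters hanging astride the bar, jaws up: same sizes, mass and axes as the flat-nose pliers. Origin: joint pin, 14 mm above the bar's axis; short blunt jaws end 30 mm above it.
- cutters_crotch (a point): Point of those pliers 14.3 mm below the pin, on the bar's axis as they hang.
- round_nose: Round-nose pliers hanging astride the bar, jaws up: same sizes, mass and axes as the flat-nose pliers. Origin: joint pin, 14 mm above the bar's axis; thin round jaws end 37 mm above it.
- round_nose_crotch (a point): Point of those pliers 14.3 mm below the pin, on the bar's axis as they hang.
- snipe_nose: Snipe-nose pliers hanging astride the bar, jaws up: same sizes, mass and axes as the flat-nose pliers. Origin: joint pin, 14 mm above the bar's axis; narrow jaws end 36 mm above it.
- snipe_nose_crotch (a point): Point of those pliers 14.3 mm below the pin, on the bar's axis as they hang.
- movement: Bystander: brass clock movement on a white plastic holder, 88 mm across, 76 mm high; origin under its centre.
- oil: Bystander: small amber oil bottle, 28 mm across, 62 mm high; origin under its centre.
- loupe: Bystander: black eye loupe, 35 mm across, 28 mm high; origin under its centre.
Not all that is in view belongs to the job. What is shaped like the flat_nose but orange or purple is not meant.

How it is judged (in metres and radians):
On the way, in this order (a step that is already met when the one before it is completed fails the run):
1. the flat-nose pliers, still in the fingers, are lowered astride the bar (to within 10 mm of seated) (y of flat_nose_crotch in the frame of bar between -0.15 and 0.15 m and x of flat_nose_crotch in the frame of bar between -0.01 and 0.01 m and z of flat_nose_crotch in the frame of bar between -0.01 and 0.01 m and angle between flat_nose's own z axis and vertical below 0.5 rad and contact force between the fingers and flat_nose above 0.3 N), for 0.05 s.
2. they are let go and hang on the bar by themselves (y of flat_nose_crotch in the frame of bar between -0.15 and 0.15 m and x of flat_nose_crotch in the frame of bar between -0.008 and 0.008 m and z of flat_nose_crotch in the frame of bar between -0.008 and 0.008 m and angle between flat_nose's own z axis and vertical below 0.5 rad and contact force between the fingers and flat_nose below 0.05 N), for 0.2 s.
At the end, for the whole second after the job is handed in: All four pliers sit astride the bar (crotch point within 8 mm of the bar's axis across and in height, head up within 0.5 rad), at rest (under 0.02 m/s), with every joint pin within 52 mm of the end plate along the bar, so that the row is closed up against it (42 mm when perfectly tight) (y of flat_nose_crotch in the frame of bar between 0.098 and 0.15 m and x of flat_nose_crotch in the frame of bar between -0.008 and 0.008 m and z of flat_nose_crotch in the frame of bar between -0.008 and 0.008 m and angle between each of flat_nose, cutters, round_nose, snipe_nose's own z axis and vertical below 0.5 rad and linear speed of each of flat_nose, cutters, round_nose, snipe_nose below 0.02 m/s and y of cutters_crotch in the frame of bar between 0.098 and 0.15 m and x of cutters_crotch in the frame of bar between -0.008 and 0.008 m and z of cutters_crotch in the frame of bar between -0.008 and 0.008 m and y of round_nose_crotch in the frame of bar between 0.098 and 0.15 m and x of round_nose_crotch in the frame of bar between -0.008 and 0.008 m and z of round_nose_crotch in the frame of bar between -0.008 and 0.008 m and y of snipe_nose_crotch in the frame of bar between 0.098 and 0.15 m and x of snipe_nose_crotch in the frame of bar between -0.008 and 0.008 m and z of snipe_nose_crotch in the frame of bar between -0.008 and 0.008 m); the robot touches nothing.
It fails at once if any of the four pliers falls (height (world z) of any of flat_nose, cutters, round_nose, snipe_nose below 0.095 m).
It fails at once if the movement is shifted by more than 25 mm or tipped (distance of movement from where it was at the start of the episode above 0.025 m or angle between movement's own z axis and vertical above 0.5 rad).
It fails at once if the oil is shifted by more than 25 mm or tipped (distance of oil from where it was at the start of the episode above 0.025 m or angle between oil's own z axis and vertical above 0.5 rad).
It fails at once if the loupe is shifted by more than 25 mm or tipped (distance of loupe from where it was at the start of the episode above 0.025 m or angle between loupe's own z axis and vertical above 0.5 rad).
It also fails if it takes over 58 s, if anything falls off the work surface, if the arm or the gripper's body presses on something with over 40 N, if the wrist force passes 120 N, or if a joint passes its speed limit or range.

## Working session

There is one attempt and no reset: what is moved stays moved. The work goes in short steps, Python scripts to look and compute and a tool call to move; the robot and the scene stay as the last step left them, time stands still between calls to the robot, and variables do not carry over. Pictures are saved under pics/ and viewed, at most 10 in all, crops included, and the job is handed in when it is done.

Besides the shell and the picture viewer there is one more tool, called as name(argument=value, ...) on one line, values as JSON. send_rows: Moves the arm, as the interface text tells. Its arguments: {"type":"object","properties":{"plan":{"type":"array","items":{"type":"array","items":{"type":"number"}}}},"required":["plan"]}

```bash
mkdir -p pics; cat > h.py <<'E'
import numpy as np,cv2
from rig import read_state,capture,calibration,hand_in,finger_overhang
def grab(n):
    c=calibration(n); p,d=capture(n); return c,p,d
def world(c,d,u,v,w=1):
    q=d[v-w:v+w+1,u-w:u+w+1]; q=q[q>0]; z=np.median(q)
    return np.array(c['xyz'])+np.array(c['rotation'])@np.array([(u-c['cx'])/c['fx']*z,(v-c['cy'])/c['fy']*z,z])
def cloud(c,d):
    v,u=np.mgrid[:480,:640]
    P=np.stack([(u-c['cx'])/c['fx']*d,(v-c['cy'])/c['fy']*d,d],-1)
    W=P@np.array(c['rotation']).T+np.array(c['xyz']); W[d<=0]=np.nan; return W
E
python3 - <<'E'
from h import *
print(finger_overhang, read_state())
for n in('scene','side'):
    c,p,d=grab(n); cv2.imwrite(f'pics/{n}0.png',p); np.savez(f'{n}0.npz',p=p,d=d); print(n,c)
E
```

```text
0.014 {'time_s': 0.0, 'joint_positions': array([-8.48838334e+01,  3.02795818e+01,  8.21570272e+01,  2.32239878e-04,
        6.76878268e+01, -1.02272004e+01]), 'qvel': array([ 0.0042282 , -0.02080297, -0.04073586,  0.15370413,  0.00365574,
        0.11693912]), 'tau': array([ 5.60732303e-05, -4.40035951e+01, -1.76594371e+01,  6.32677088e-02,
        5.82945021e-02, -1.64955268e-04]), 'position': array([ 0.16534373, -0.60200385,  0.23556143]), 'tcp_rot': array([[ 9.64357862e-01,  2.64601355e-01, -1.89937243e-04],
       [ 2.64601137e-01, -9.64355514e-01,  2.16349499e-03],
       [ 3.89296677e-04, -2.13664101e-03, -9.99997642e-01]]), 'force': array([ 0.03886495, -0.16506764,  0.76844454]), 'moment': array([-0.02736807, -0.02804915, -0.01933349]), 'grasp_force': 0.0, 'opening': 0.9983905125572623}
scene {'fx': 521.3326458546841, 'fy': 521.3326458546841, 'cx': 320.3919136355261, 'cy': 245.98212903347763, 'xyz': array([ 1.23635602, -0.2122061 ,  0.73234929]), 'rotation': array([[ 0.40097934,  0.61780144, -0.67641477],
       [ 0.91591554, -0.2560772 ,  0.30906827],
       [ 0.01772843, -0.74346879, -0.66853561]])}
side {'fx': 590.583165010061, 'fy': 590.583165010061, 'cx': 321.2626740657571, 'cy': 244.4306052206592, 'xyz': array([ 0.39927667, -0.6855384 ,  0.67869967]), 'rotation': array([[ 0.96450556, -0.1521454 ,  0.21582587],
       [-0.26387639, -0.58601385,  0.7661312 ],
       [ 0.00991361, -0.79588915, -0.6053612 ]])}
```

View pics/scene0.png

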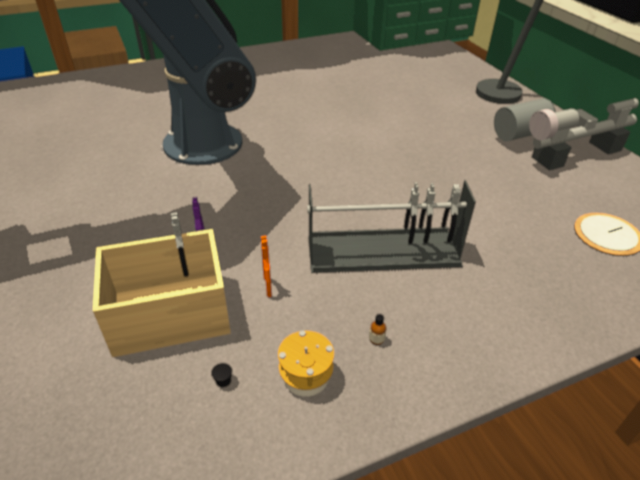

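View pics/side0.png

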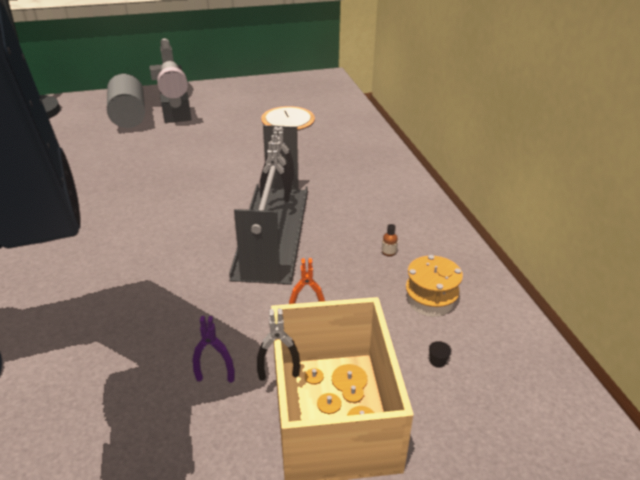

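The scene view shows the pliers on the box's near wall, with the jaws at about (176,220). The rack bar runs from (312,208) to (465,205), and the three pliers sit at (413..455,200). In the side view the head is at (277,325). Next I fit these from the depth.

```bash
python3 - <<'E'
from h import *
for n in('scene','side'):
    z=np.load(n+'0.npz'); c=calibration(n); W=cloud(c,z['d']); p=z['p']
    X,Y,Z=W[...,0],W[...,1],W[...,2]
    print(n)
    pts={'scene':dict(bar1=(330,208),bar2=(360,207),bar3=(390,207),pl1=(414,195),pl2=(430,195),pl3=(455,195),rp=(466,190),jaw=(176,222),head=(179,240),rimL=(140,245),rimR=(205,237)),
     'side':dict(jaw=(275,318),head=(278,332),plate=(257,215),bar=(266,195),bar2=(270,180),rim=(280,400),rim2=(276,310),c2=(373,305),c3=(402,410))}[n]
    for k,(u,v) in pts.items(): print(k,world(c,z['d'],u,v).round(4))
    m=(Z>.105)&(Z<.2)&(X>.2)&(X<.75)&(Y>-.5)&(Y<.3)
    mm=cv2.morphologyEx(m.astype('u1'),cv2.MORPH_CLOSE,np.ones((3,3)))
    nn,l,s,_=cv2.connectedComponentsWithStats(mm)
    for i in range(1,nn):
        if s[i,4]>30:
            q=W[(l==i)&m]; print(s[i],q.min(0).round(3),q.max(0).round(3))
E
```

```text
scene
bar1 [0.5264 0.1304 0.1218]
bar2 [0.5451 0.1851 0.1215]
bar3 [0.5666 0.2388 0.1211]
pl1 [0.585  0.2763 0.1517]
pl2 [0.5944 0.306  0.1498]
pl3 [0.611  0.3513 0.1485]
rp [0.6018 0.3837 0.1451]
jaw [ 0.4999 -0.1516  0.1553]
head [ 0.5054 -0.1535  0.119 ]
rimL [ 0.485  -0.219   0.1127]
rimR [ 0.5024 -0.1074  0.1082]
[307 182 117  45 929] [0.478 0.083 0.105] [0.6   0.299 0.172]
[192 197   8  15  96] [ 0.4   -0.109  0.105] [ 0.42  -0.094  0.13 ]
[  93  212  132  105 3254] [ 0.469 -0.311  0.105] [ 0.647 -0.092  0.168]
[261 235   8  17 105] [ 0.559 -0.023  0.105] [ 0.578 -0.011  0.129]
side
jaw [ 0.4958 -0.1179  0.1178]
head [ 0.4917 -0.159   0.133 ]
plate [0.5111 0.0922 0.1438]
bar [0.5422 0.1821 0.1212]
bar2 [0.5587 0.2291 0.1217]
rim [ 0.4738 -0.2522  0.1178]
rim2 [ 0.5005 -0.1015  0.1164]
c2 [ 0.6344 -0.1215  0.112 ]
c3 [ 0.6063 -0.3016  0.1173]
[ 234  142   53   94 1723] [0.476 0.08  0.105] [0.603 0.3   0.17 ]
[301 258  12  17 167] [ 0.555 -0.027  0.105] [ 0.574 -0.009  0.127]
[ 261  297  153  139 5033] [ 0.467 -0.313  0.105] [ 0.644 -0.094  0.166]
[200 316  15  18 226] [ 0.396 -0.112  0.105] [ 0.416 -0.098  0.128]
```

```bash
python3 - <<'E'
from h import *
a=np.load('scene0.npz')['p']; b=np.load('side0.npz')['p']
A=cv2.resize(a[170:290,80:240],(800,600),interpolation=cv2.INTER_CUBIC)[:, :]
A=cv2.resize(a[175:295,290:490],(800,480),interpolation=cv2.INTER_CUBIC)
cv2.imwrite('pics/rackcrop.png',A)
E
```

```text
(no output)
```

View pics/rackcrop.png

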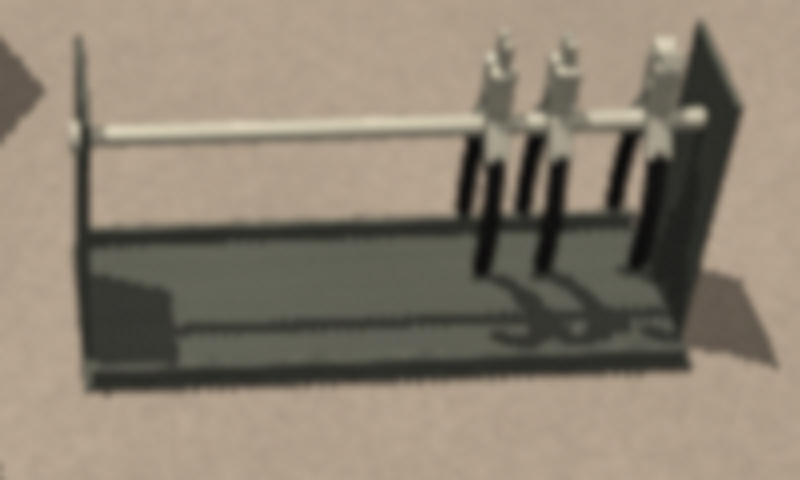

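The rack crop shows the bar clear on the left half. The three pliers are at crop x≈497, 560 and 660, and the end plate is at 700. Next I fit lines.

```bash
python3 - <<'E'
from h import *
B={}
for n in('scene','side'):
    z=np.load(n+'0.npz'); c=calibration(n); W=cloud(c,z['d']); X,Y,Z=W[...,0],W[...,1],W[...,2]
    # bar
    m=(Z>.112)&(Z<.128)&(Y>.11)&(Y<.25)&(X>.45)&(X<.65)
    q=W[m]
    vx,vy,x0,y0=cv2.fitLine(q[:,:2].astype('f4'),cv2.DIST_HUBER,0,.01,.01).ravel()
    if vy<0: vx,vy=-vx,-vy
    print(n,'bar n',len(q),'yaw',np.degrees(np.arctan2(-vx,vy)),'pt at y=.18',x0+(0.18-y0)*vx/vy,'z',np.median(q[:,2]), 'topz',np.percentile(q[:,2],90))
    d=np.array([vx,vy]); o=np.array([x0+(0.18-y0)*vx/vy,.18]); nrm=np.array([vy,-vx])
    s=(W[...,:2]-o)@d; t=(W[...,:2]-o)@nrm
    # rack extents, everything >0.02 high
    r=(Z>.128)&(abs(t)<.05)&(abs(s)<.3)
    h,e=np.histogram(s[r],bins=np.arange(-.12,.24,.006)); print([(round(a,3),int(k)) for a,k in zip(e,h) if k])
    r=(Z>.135)&(abs(t)<.05)&(s>.1)&(s<.24)
    h,e=np.histogram(s[r],bins=np.arange(.1,.24,.002)); print([(round(a,3),int(k)) for a,k in zip(e,h) if k])
    # box near wall rim
    m=(Z>.114)&(Z<.124)&(Y>-.29)&(Y<-.11)&(X<.46+.03+ (Y+.31)*.18)&(X>.43)
    q=W[m]; vx,vy,x0,y0=cv2.fitLine(q[:,:2].astype('f4'),cv2.DIST_HUBER,0,.01,.01).ravel()
    if vy<0: vx,vy=-vx,-vy
    print('rim n',len(q),'yaw',np.degrees(np.arctan2(-vx,vy)),'x at y=-.155',x0+(-.155-y0)*vx/vy,np.median(q[:,2]))
    m=(Z>.126)&(Z<.18)&(Y>-.25)&(Y<-.1)&(X>.43)&(X<.56); q=W[m]
    for a,b in((.126,.136),(.136,.146),(.146,.156),(.156,.17)):
        k=q[(q[:,2]>a)&(q[:,2]<b)]
        print('head',a,len(k),k.mean(0).round(4),k.min(0).round(4),k.max(0).round(4))
E
```

```text
scene bar n 397 yaw -19.588543 pt at y=.18 0.5438435 z 0.1224010977506661 topz 0.1249955995587767
[(np.float64(-0.096), 59), (np.float64(-0.09), 33), (np.float64(0.096), 7), (np.float64(0.102), 94), (np.float64(0.108), 52), (np.float64(0.114), 1), (np.float64(0.132), 87), (np.float64(0.138), 58), (np.float64(0.144), 5), (np.float64(0.18), 98), (np.float64(0.186), 57), (np.float64(0.192), 4), (np.float64(0.21), 224), (np.float64(0.216), 2)]
[(np.float64(0.1), 4), (np.float64(0.102), 29), (np.float64(0.104), 24), (np.float64(0.106), 26), (np.float64(0.108), 21), (np.float64(0.11), 15), (np.float64(0.112), 8), (np.float64(0.114), 1), (np.float64(0.132), 32), (np.float64(0.134), 17), (np.float64(0.136), 25), (np.float64(0.138), 22), (np.float64(0.14), 19), (np.float64(0.142), 8), (np.float64(0.144), 5), (np.float64(0.18), 39), (np.float64(0.182), 23), (np.float64(0.184), 21), (np.float64(0.186), 17), (np.float64(0.188), 14), (np.float64(0.19), 18), (np.float64(0.192), 3), (np.float64(0.21), 72), (np.float64(0.212), 76), (np.float64(0.214), 22), (np.float64(0.216), 1)]
rim n 593 yaw -8.27
[... 1475 characters left out ...]
np.float64(0.188), 7), (np.float64(0.19), 6), (np.float64(0.192), 1), (np.float64(0.204), 1), (np.float64(0.206), 9), (np.float64(0.208), 40), (np.float64(0.21), 87), (np.float64(0.212), 61), (np.float64(0.214), 30), (np.float64(0.216), 3), (np.float64(0.218), 2)]
rim n 827 yaw -7.6191754 x at y=-.155 0.4903541 0.11804557959184048
head 0.126 72 [ 0.49   -0.159   0.1311] [ 0.4825 -0.1616  0.1262] [ 0.4983 -0.1561  0.1359]
head 0.136 78 [ 0.4901 -0.1582  0.1405] [ 0.4816 -0.1613  0.1363] [ 0.4984 -0.1476  0.1457]
head 0.146 89 [ 0.4903 -0.1575  0.1505] [ 0.4818 -0.1612  0.146 ] [ 0.5    -0.1484  0.156 ]
head 0.156 92 [ 0.4906 -0.1553  0.1623] [ 0.4829 -0.16    0.1565] [ 0.4993 -0.1454  0.1657]
```

send_rows(plan=[[0,0,0,0,0.102],[0,0,0,0,0.102],[0,0,0,0,0.102],[0,0,0,0,0.102],[0,0.0187,-0.035,0,0],[0,0.0187,-0.035,0,0],[0,0.0187,-0.035,0,0],[0,0.0187,-0.035,0,0],[0,0.0187,-0.035,0,0],[0,0.0187,-0.035,0,0],[0,0.0187,-0.035,0,0],[0,0.0187,-0.035,0,0],[0,0.0187,-0.035,0,0],[0,0.0187,-0.035,0,0],[0,0.0187,-0.035,0,0],[0,0.0187,-0.035,0,0],[0,0.0187,-0.035,0,0],[0,0.0187,-0.035,0,0],[0,0,0,0,0],[0,0,0,0,0]])

```text
time_s: 1.77
position: [0.4937, -0.152, 0.2362]
tcp_rot: [[0.991, -0.135, -0.001], [-0.135, -0.991, 0.0], [-0.001, -0.0, -1.0]]
force: [0.7, -0.7, 0.2]
opening: 0.999
grasp_force: 0.0
```

```bash
python3 - <<'E'
from h import *
s=read_state();print(s['position'],s['tcp_rot'].round(3).tolist(),s['joint_positions'].round(1))
c,p,d=grab('wrist'); np.savez('w0.npz',p=p,d=d,xyz=c['xyz'],R=c['rotation'])
cv2.imwrite('pics/w0.png',p); print(c)
W=cloud(c,d);X,Y,Z=W[...,0],W[...,1],W[...,2]
q0=W[(abs(X-.493)<.03)&(abs(Y+.153)<.035)]
for a,b in((.112,.124),(.130,.145),(.145,.156),(.156,.168),(.165,.175)):
    k=q0[(q0[:,2]>a)&(q0[:,2]<b)]
    if len(k): print(a,len(k),k.mean(0).round(4),np.percentile(k,2,0).round(4),np.percentile(k,98,0).round(4))
E
```

```text
[ 0.49367945 -0.15199984  0.2361827 ] [[0.991, -0.135, -0.001], [-0.135, -0.991, 0.0], [-0.001, -0.0, -1.0]] [-29.5  21.9  97.5  -0.   60.6  68.2]
{'fx': 363.05394039228185, 'fy': 363.05394039228185, 'cx': 321.4394806227394, 'cy': 239.83847054717023, 'xyz': array([ 0.5670051 , -0.16253361,  0.38441629]), 'rotation': array([[-1.34918815e-01, -9.52054833e-01, -2.74569678e-01],
       [-9.90856460e-01,  1.29461057e-01,  3.79909203e-02],
       [-6.23358616e-04,  2.77184829e-01, -9.60816414e-01]])}
0.112 1121 [ 0.4925 -0.1533  0.1178] [ 0.4826 -0.1867  0.113 ] [ 0.5053 -0.1194  0.1233]
0.13 93 [ 0.4976 -0.154   0.1382] [ 0.4864 -0.1596  0.13  ] [ 0.4991 -0.1482  0.1448]
0.145 211 [ 0.4932 -0.1529  0.151 ] [ 0.483  -0.1592  0.1459] [ 0.499  -0.1462  0.1553]
0.156 354 [ 0.4901 -0.1529  0.1632] [ 0.4819 -0.1579  0.1564] [ 0.4978 -0.1479  0.166 ]
0.165 94 [ 0.4896 -0.1532  0.1655] [ 0.4824 -0.1578  0.165 ] [ 0.4974 -0.1485  0.1664]
```

View pics/w0.png

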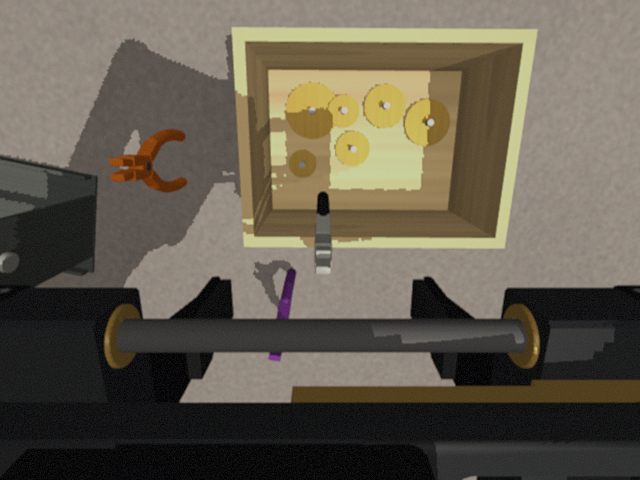

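The wrist view shows the head between the open fingers at about (322,255). From depth it is at (0.4905, -0.153) with its top at 0.166, so the pin is near z = 0.1305. I go down and grip.

send_rows(plan=[[0,-0.0025,0.0013,0.019,0],[0,0,0,0.019,0],[0,0,0,0.019,0],[0,0,0,0.019,0],[0,0,0,0.019,0],[0,0,0,0,0],[0,0,0,0,0],[255,0,0,0,0],[255,0,0,0,0],[255,0,0,0,0],[255,0,0,0,0],[255,0,0,0,0],[255,0,0,0,0],[255,0,0,0,0],[255,0,0,0,0],[255,0,0,0,0],[255,0,0,0,0],[255,0,0,0,0]])

```text
time_s: 3.32
position: [0.4904, -0.155, 0.1415]
tcp_rot: [[0.99, -0.14, -0.0], [-0.14, -0.99, 0.0], [-0.0, -0.0, -1.0]]
force: [0.3, -0.2, -1.2]
opening: 0.248
grasp_force: 0.0
```

send_rows(plan=[[255,0,0,0,0],[255,0,0,0,0],[255,0,0,0,0],[255,0,0,0,0],[255,0,0,0,0]])

```text
time_s: 3.73
position: [0.4904, -0.1549, 0.1415]
tcp_rot: [[0.99, -0.14, -0.0], [-0.14, -0.99, 0.0], [-0.0, -0.0, -1.0]]
force: [-0.3, 0.7, -0.3]
opening: 0.131
grasp_force: 30.0
```

send_rows(plan=[[255,0,0,-0.01,0],[255,0,0,-0.01,0],[255,0,0,-0.02,0],[255,0,0,-0.02,0],[255,0,0,-0.02,0],[255,0,0,-0.02,0],[255,0,0,-0.02,0],[255,0,0,-0.02,0],[255,0,0,0,0],[255,0,0,0,0],[255,0,0,0,0]])

```text
time_s: 4.65
position: [0.4897, -0.1547, 0.2811]
tcp_rot: [[0.99, -0.14, -0.001], [-0.14, -0.99, 0.0], [-0.001, -0.0, -1.0]]
force: [-0.5, 0.5, -1.9]
opening: 0.139
grasp_force: 30.0
```

```bash
python3 - <<'E'
from h import *
s=read_state();print(s['position'],s['tcp_rot'].round(4).tolist(),s['opening'])
c,p,d=grab('side'); cv2.imwrite('pics/s1.png',p)
W=cloud(c,d);x,y,z=s['position']
q=W[(abs(W[...,0]-x)<.05)&(abs(W[...,1]-y)<.05)&(W[...,2]>.13)&(W[...,2]<z-.015)]
for a in np.arange(.17,.27,.01):
    k=q[(q[:,2]>a)&(q[:,2]<a+.01)]
    if len(k)>5: print(a.round(2),len(k),k.min(0).round(4),k.max(0).round(4),k.mean(0).round(4))
print('bottom',np.percentile(q[:,2],1))
E
```

```text
[ 0.48972694 -0.1547127   0.28111716] [[0.9902, -0.1398, -0.0011], [-0.1398, -0.9902, 0.0005], [-0.0011, -0.0003, -1.0]] 0.13936066206451028
0.18 84 [ 0.4622 -0.1649  0.1801] [ 0.5185 -0.1527  0.1899] [ 0.4889 -0.1595  0.186 ]
0.19 106 [ 0.4608 -0.1656  0.19  ] [ 0.5185 -0.1503  0.1999] [ 0.4899 -0.1593  0.1949]
0.2 112 [ 0.4607 -0.1649  0.2   ] [ 0.5186 -0.1524  0.21  ] [ 0.4891 -0.1593  0.2049]
0.21 115 [ 0.4613 -0.1661  0.2101] [ 0.5175 -0.1523  0.2199] [ 0.4886 -0.1593  0.215 ]
0.22 119 [ 0.4621 -0.166   0.2201] [ 0.5178 -0.1496  0.2299] [ 0.4893 -0.1592  0.2252]
0.23 121 [ 0.464  -0.1649  0.2301] [ 0.5153 -0.1525  0.2399] [ 0.4898 -0.1594  0.235 ]
0.24 141 [ 0.4668 -0.1643  0.2402] [ 0.5122 -0.1486  0.2499] [ 0.4891 -0.1593  0.2456]
0.25 164 [ 0.4715 -0.1651  0.25  ] [ 0.5078 -0.1484  0.26  ] [ 0.4885 -0.1588  0.255 ]
0.26 8 [ 0.4776 -0.162   0.2602] [ 0.5018 -0.1509  0.2609] [ 0.4854 -0.1575  0.2606]
bottom 0.18228998834195032
```

View pics/s1.png

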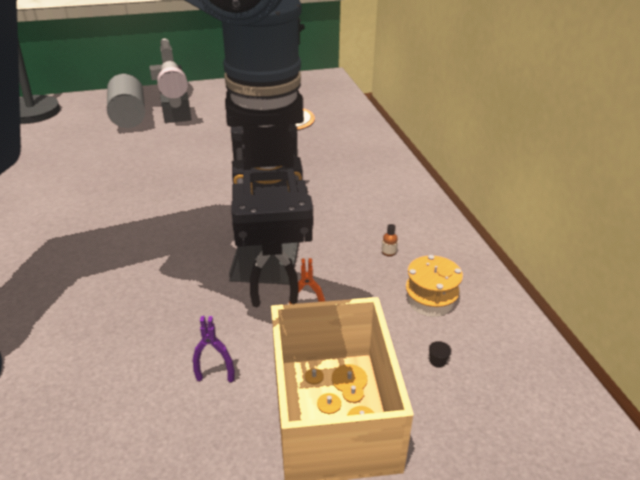

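The pliers are held upright and centred. The crotch is about 24 mm below the TCP, and the handles at pixels (258..292,300) clear the box. I carry them over the bar.

send_rows(plan=[[255,0,0,0,0.101],[255,0,0,0,0.101],[255,-0.0031,-0.0174,0,0],[255,-0.0063,-0.0348,0,0],[255,-0.0063,-0.0348,0,0],[255,-0.0063,-0.0348,0,0],[255,-0.0063,-0.0348,0,0],[255,-0.0063,-0.0348,0,0],[255,-0.0063,-0.0348,0,0],[255,-0.0063,-0.0348,0,0],[255,-0.0063,-0.0348,0,0],[255,-0.0063,-0.0348,0,0],[255,-0.0032,-0.0174,0,0],[255,0,0,0,0],[255,0,0,0,0],[255,0,0,0,0]])

```text
time_s: 6.03
position: [0.547, 0.1931, 0.2802]
tcp_rot: [[0.942, -0.336, -0.003], [-0.336, -0.942, -0.001], [-0.002, 0.002, -1.0]]
force: [-0.3, 0.6, -0.4]
opening: 0.134
grasp_force: 30.0
```

```bash
python3 - <<'E'
from h import *
s=read_state();P=s['position'];R=s['tcp_rot'];print(P,R.round(4).tolist(),s['joint_positions'].round(1))
d=np.array([.3355,.942]);nr=np.array([.942,-.3355])
for n in('wrist','side','scene'):
    c,p,dd=grab(n); cv2.imwrite(f'pics/{n}2.png',p)
    W=cloud(c,dd); r=(W[...,:2]-P[:2]); S=r@d; T=r@nr; Z=W[...,2]
    m=(Z>.113)&(Z<.130)&(abs(T)<.015)&(abs(S)<.09)
    if m.sum()>10: 
        a=np.polyfit(S[m],T[m],1); print(n,m.sum(),'bar T fit',a.round(4),'z',np.percentile(Z[m],[5,50,95]).round(4),'S',S[m].min(),S[m].max())
    m=(Z>.17)&(Z<.235)&(abs(T)<.05)&(abs(S)<.03)
    if m.sum()>10: print('handles T',np.percentile(T[m],[1,99]).round(4),'S',np.percentile(S[m],[2,98]).round(4),'bottom',np.percentile(Z[m],1))
E
```

```text
[0.54704634 0.1931367  0.28022843] [[0.942, -0.3356, -0.003], [-0.3356, -0.942, -0.0012], [-0.0024, 0.0021, -1.0]] [  8.4  24.1  85.6  -0.   70.5 118.1]
wrist 2217 bar T fit [ 0.0069 -0.0033] z [0.1188 0.1222 0.1239] S -0.08996739098744747 0.08995919560121222
handles T [0.021  0.0285] S [-0.0058  0.004 ] bottom 0.18442060670655264
side 312 bar T fit [ 0.0086 -0.0019] z [0.1175 0.1218 0.1254] S -0.06122244658874579 0.08989819035429171
handles T [-0.027   0.0301] S [-0.009  -0.0008] bottom 0.1804456675281436
scene 496 bar T fit [0.0008 0.0009] z [0.1172 0.1224 0.1254] S -0.08909035167944863 0.0898559570782177
handles T [-0.0227  0.0332] S [-0.0049  0.0047] bottom 0.18171515775030808
```

View pics/wrist2.png

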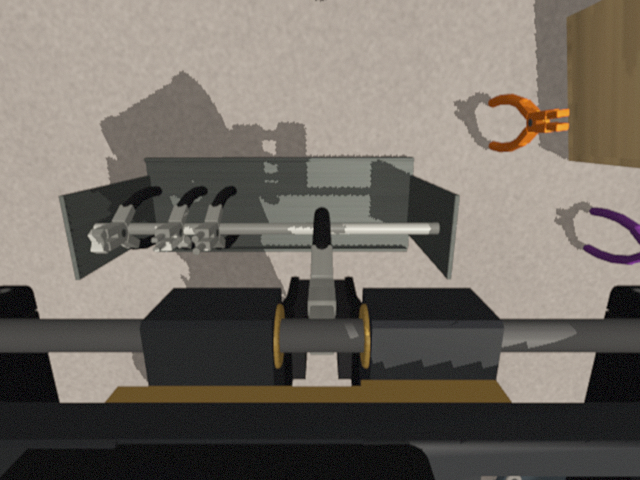

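The pliers hang above the free stretch, with the handle at (322,230) and the bar along row 229. Measured against the bar they are about 3 mm too far in tool x. I correct that and lower.

send_rows(plan=[[255,-0.0032,0,0.01,0],[255,0,0,0.02,0],[255,0,0,0.02,0],[255,0,0,0.02,0],[255,0,0,0.02,0],[255,0,0,0.02,0],[255,0,0,0.01,0],[255,0,0,0.007,0],[255,0,0,0.003,0],[255,0,0,0,0],[255,0,0,0,0]])

```text
time_s: 7.1
position: [0.5456, 0.195, 0.1524]
tcp_rot: [[0.942, -0.336, 0.002], [-0.336, -0.942, 0.0], [0.002, -0.001, -1.0]]
force: [-0.2, -0.2, -1.1]
opening: 0.13
grasp_force: 30.0
```

send_rows(plan=[[255,-0.001,0,0.003,0],[255,0,0,0.003,0],[255,0,0,0.002,0],[255,0,0,0.001,0],[255,0,0,0,0],[255,0,0,0,0]])

```text
time_s: 7.6
position: [0.5443, 0.1955, 0.1447]
tcp_rot: [[0.942, -0.335, 0.002], [-0.335, -0.942, 0.0], [0.002, -0.001, -1.0]]
force: [-1.8, -1.3, 9.9]
opening: 0.133
grasp_force: 30.0
```

Contact shows about 10 N upward with little sideways force, so they sit on the bar. I let go and look.

send_rows(plan=[[200,0,0,0,0],[180,0,0,0,0],[150,0,0,0,0],[130,0,0,0,0],[130,0,0,0,0],[130,0,0,0,0],[130,0,0,0,0],[130,0,0,0,0],[130,0,0,0,0],[130,0,0,0,0],[130,0,0,0,0],[130,0,0,0,0]])

```text
time_s: 8.6
position: [0.5439, 0.1953, 0.1426]
tcp_rot: [[0.942, -0.336, -0.0], [-0.336, -0.942, 0.0], [-0.0, -0.0, -1.0]]
force: [0.3, 0.2, 0.1]
opening: 0.488
grasp_force: 0.0
```

```bash
python3 - <<'E'
from h import *
s=read_state();print(s['position'],s['force'],s['opening'])
c,p,d=grab('side'); c2,p2,d2=grab('scene')
A=cv2.resize(p[110:310,190:360],(510,600)); B=cv2.resize(p2[140:280,290:490],(285*1,200))
cv2.imwrite('pics/s3.png',np.hstack([A,np.vstack([B,np.zeros((400,285,3),'u1')])]))
E
```

```text
[0.54392975 0.19534682 0.14255846] [0.30020564 0.16310601 0.06492359] 0.48790006250396906
```

View pics/s3.png

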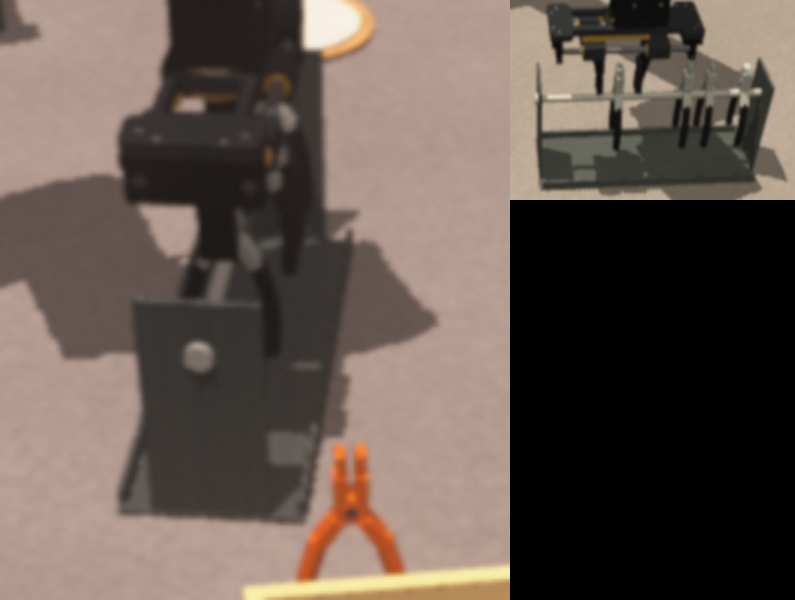

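The flat-nose hangs upright on the bar (inset, at (617,100)) with the fingers open and no force. I lift, then turn a quarter so the fingers stand either side of the bar.

send_rows(plan=[[130,0,0,-0.02,0],[130,0,0,-0.02,0],[130,0,0,-0.025,0],[190,0,0,0,-0.1208],[190,0,0,0,-0.1208],[190,0,0,0,-0.1208],[190,0,0,0,-0.1208],[190,0,0,0,-0.1208],[190,0,0,0,-0.1208],[190,0,0,0,-0.1208],[190,0,0,0,-0.1208],[190,0,0,0,-0.1208],[190,0,0,0,-0.1208],[190,0,0,0,-0.1208],[190,0,0,0,-0.1208],[190,0,0,0,-0.1208],[190,-0.015,0,0,0],[190,-0.018,0,0,0],[190,0,0,0,0],[190,0,0,0,0]])

```text
time_s: 10.37
position: [0.5324, 0.1632, 0.2076]
tcp_rot: [[0.34, 0.941, -0.0], [0.941, -0.34, 0.0], [-0.0, -0.0, -1.0]]
force: [-0.7, 0.4, 0.3]
opening: 0.255
grasp_force: 0.0
```

```bash
cat > m.py <<'E'
from h import *
s=read_state();P=s['position'];R=s['tcp_rot'];print(P,R[:2,0].round(4),s['opening'])
d=np.array([.3355,.942]);nr=np.array([.942,-.3355]); mid=np.array([.562,.2365])
print('tcp barframe',(P[:2]-mid)@d,(P[:2]-mid)@nr)
for n in('scene','side'):
    c,p,dd=grab(n); cv2.imwrite(f'pics/{n}_{s["time_s"]:.1f}.png',p)
    W=cloud(c,dd); r=W[...,:2]-mid; S=r@d; T=r@nr; Z=W[...,2]
    m=(Z>.128)&(Z<.165)&(abs(T)<.022)&(abs(S)<.147)
    h,e=np.histogram(S[m],bins=np.arange(-.15,.15,.003)); print(n,'heads',[(round(float(a),3),int(k)) for a,k in zip(e,h) if k>2])
    m=(Z>.113)&(Z<.127)&(abs(T)<.015)&(S>-.13)&(S<.03)
    print(' bar T',np.polyfit(S[m],T[m],1).round(4),m.sum())
E
python3 m.py
```

```text
[0.53237925 0.16318573 0.20759908] [0.3397 0.9405] 0.2553512865725287
tcp barframe -0.07899980192632071 -0.0033058102364229534
scene heads [(-0.051, 37), (-0.048, 30), (-0.045, 27), (-0.042, 24), (-0.039, 10), (0.042, 47), (0.045, 37), (0.048, 21), (0.051, 25), (0.054, 4), (0.072, 41), (0.075, 35), (0.078, 27), (0.081, 22), (0.084, 12), (0.12, 53), (0.123, 38), (0.126, 32), (0.129, 31), (0.132, 9)]
 bar T [0.0035 0.0025] 437
side heads [(-0.057, 6), (-0.054, 75), (-0.051, 77), (-0.048, 21), (-0.045, 5), (0.039, 27), (0.042, 27), (0.045, 13), (0.048, 3), (0.069, 12), (0.072, 20), (0.075, 11), (0.114, 3), (0.117, 12), (0.12, 16), (0.123, 3), (0.126, 3), (0.129, 3)]
 bar T [0.0146 0.0006] 235
```

Flat-nose at bar y ≈ -0.047, fingers at -0.079, and the bar about 2 mm to the tool's +y. I lower astride the bar. At TCP z = 0.118 the tips are 14 mm under the axis, and the gripper body stays about 5 mm above the jaws.

send_rows(plan=[[190,0,0.002,0,0.004],[190,0,0,0.02,0],[190,0,0,0.02,0],[190,0,0,0.015,0],[190,0,0,0.015,0],[190,0,0,0.01,0],[190,0,0,0.006,0],[190,0,0,0.003,0],[190,0,0,0,0],[190,0,0,0,0],[190,0,0,0,0]])

```text
time_s: 11.38
position: [0.5354, 0.1637, 0.1193]
tcp_rot: [[0.34, 0.941, 0.002], [0.941, -0.34, 0.0], [0.001, 0.002, -1.0]]
force: [-0.2, 0.1, -0.5]
opening: 0.251
grasp_force: 0.0
```

send_rows(plan=[[190,0.003,0,0.001,-0.005],[190,0.004,0,0,0],[190,0.004,0,0,0],[190,0.004,0,0,0],[190,0.004,0,0,0],[190,0.004,0,0,0],[190,0.004,0,0,0],[190,0.004,0,0,0],[190,0.004,0,0,0],[190,0.004,0,0,0],[190,0.004,0,0,0],[190,0.004,0,0,0],[190,0.004,0,0,0],[190,0.004,0,0,0],[190,0.004,0,0,0],[190,0.004,0,0,0],[190,0.003,0,0,0],[190,0.002,0,0,0],[190,0,0,0,0],[190,0,0,0,0]])

```text
time_s: 13.05
position: [0.5575, 0.228, 0.1175]
tcp_rot: [[0.335, 0.942, 0.0], [0.942, -0.335, 0.0], [0.0, -0.0, -1.0]]
force: [-0.1, -0.8, -0.4]
opening: 0.255
grasp_force: 0.0
```

```bash
python3 m.py; python3 - <<'E'
import cv2,glob,os
f=sorted(glob.glob('pics/scene_*'),key=os.path.getmtime)[-1]
cv2.imwrite('pics/crop5.png',cv2.resize(cv2.imread(f)[140:280,280:490],(630,420)))
E
```

```text
[0.55748711 0.22799238 0.11750932] [0.335  0.9422] 0.25503460276019974
tcp barframe -0.00952824708165879 -0.0013968350609577726
scene heads [(0.072, 40), (0.075, 35), (0.078, 30), (0.081, 25), (0.084, 10), (0.12, 52), (0.123, 36), (0.126, 27), (0.129, 30), (0.132, 12)]
 bar T [0.0064 0.0021] 271
side heads [(-0.027, 8), (-0.024, 74), (-0.021, 91), (-0.018, 20), (-0.015, 4), (-0.012, 10), (-0.009, 10), (-0.006, 14), (-0.003, 49), (0.0, 82), (0.003, 12), (0.006, 4), (0.009, 4), (0.039, 6), (0.042, 12), (0.045, 4), (0.048, 5), (0.129, 3)]
 bar T [-0.0186 -0.0028] 266
```

View pics/crop5.png

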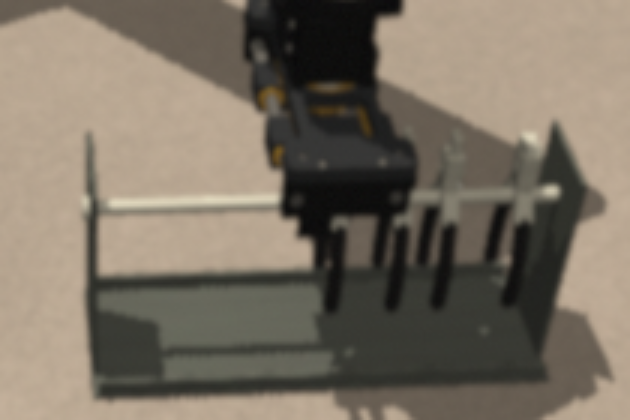

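The pushed pliers (crop x≈335) stand upright just ahead of the fingers, and the others are at 397, 440 and 512. I keep pushing.

send_rows(plan=[[190,0.003,0,0,0],[190,0.004,0,0,0],[190,0.004,0,0,0],[190,0.004,0,0,0],[190,0.004,0,0,0],[190,0.004,0,0,0],[190,0.004,0,0,0],[190,0.004,0,0,0],[190,0.004,0,0,0],[190,0.004,0,0,0],[190,0.004,0,0,0],[190,0.004,0,0,0],[190,0.004,0,0,0],[190,0.004,0,0,0],[190,0.004,0,0,0],[190,0.004,0,0,0],[190,0.004,0,0,0],[190,0.004,0,0,0],[190,0.004,0,0,0],[190,0.004,0,0,0]])

```text
time_s: 14.82
position: [0.5839, 0.3025, 0.1174]
tcp_rot: [[0.335, 0.942, -0.0], [0.942, -0.335, -0.0], [-0.0, -0.0, -1.0]]
force: [-2.2, -2.5, -0.7]
opening: 0.256
grasp_force: 1.2
```

send_rows(plan=[[190,0.004,0,0,0],[190,0.003,0,0,0],[190,0.003,0,0,0],[190,0.003,0,0,0],[190,0.002,0,0,0],[190,0.002,0,0,0],[190,0,0,0,0],[190,0,0,0,0]])

```text
time_s: 15.48
position: [0.5899, 0.3185, 0.1176]
tcp_rot: [[0.335, 0.942, 0.001], [0.942, -0.335, 0.001], [0.001, 0.0, -1.0]]
force: [-0.9, -1.2, -0.7]
opening: 0.254
grasp_force: 0.9
```

send_rows(plan=[[190,0.0015,0,0,0],[190,0.0015,0,0,0],[190,0.0015,0,0,0],[190,0.001,0,0,0],[190,0,0,0,0]])

```text
time_s: 15.9
position: [0.5917, 0.3235, 0.1176]
tcp_rot: [[0.335, 0.942, 0.0], [0.942, -0.335, 0.0], [0.0, 0.0, -1.0]]
force: [-2.3, -1.9, -1.6]
opening: 0.253
grasp_force: 1.5
```

send_rows(plan=[[190,0.0015,0,0,0],[190,0.001,0,0,0],[190,0.001,0,0,0],[190,0,0,0,0]])

```text
time_s: 16.23
position: [0.5924, 0.3256, 0.1175]
tcp_rot: [[0.334, 0.942, -0.001], [0.942, -0.334, -0.002], [-0.003, -0.0, -1.0]]
force: [-2.8, -5.8, 0.1]
opening: 0.254
grasp_force: 3.1
```

The force rises to 6.4 N at bar y ≈ 0.094, where a tight row is expected (0.0925). I back off, lift and look.

send_rows(plan=[[190,0.001,0,0,0],[190,0,0,0,0],[190,-0.003,0,0,0],[190,-0.005,0,0,0],[190,-0.01,0,0,0],[190,-0.015,0,0,0],[190,0,0,0,0],[190,0,0,-0.015,0],[190,0,0,-0.025,0],[190,0,0,-0.03,0],[190,-0.03,0,-0.025,0],[190,-0.035,0,-0.02,0],[190,-0.035,0,0,0],[190,-0.035,0,0,0],[190,0,0,0,0],[190,0,0,0,0]])

```text
time_s: 17.57
position: [0.5371, 0.1683, 0.2334]
tcp_rot: [[0.338, 0.941, 0.002], [0.941, -0.338, 0.001], [0.002, 0.001, -1.0]]
force: [-0.7, 0.8, -0.4]
opening: 0.256
grasp_force: 0.0
```

```bash
python3 m.py; python3 - <<'E'
import cv2,glob,os
f=sorted(glob.glob('pics/scene_*'),key=os.path.getmtime)[-1]
g=sorted(glob.glob('pics/side_*'),key=os.path.getmtime)[-1]
A=cv2.resize(cv2.imread(f)[170:280,380:490],(400,400),interpolation=cv2.INTER_CUBIC)
B=cv2.resize(cv2.imread(g)[110:210,220:320],(400,400),interpolation=cv2.INTER_CUBIC)
import numpy as np; cv2.imwrite('pics/crop6.png',np.hstack([A,B]))
E
```

```text
[0.53705796 0.16833506 0.23336438] [0.3381 0.9411] 0.2557961911861336
tcp barframe -0.07257942569078656 -0.0006260674540037973
scene heads [(0.102, 51), (0.105, 31), (0.108, 25), (0.111, 24), (0.114, 16), (0.117, 31), (0.12, 33), (0.123, 19), (0.126, 20), (0.129, 29), (0.132, 30), (0.135, 26), (0.138, 25), (0.141, 36), (0.144, 29)]
 bar T [-0.0031  0.0012] 426
side heads [(0.096, 3), (0.099, 31), (0.102, 46), (0.105, 22), (0.111, 4), (0.114, 11), (0.117, 10), (0.12, 9), (0.126, 5), (0.129, 10), (0.132, 7), (0.135, 4), (0.138, 3), (0.141, 13), (0.144, 12)]
 bar T [-0.0004 -0.0015] 235
```

View pics/crop6.png

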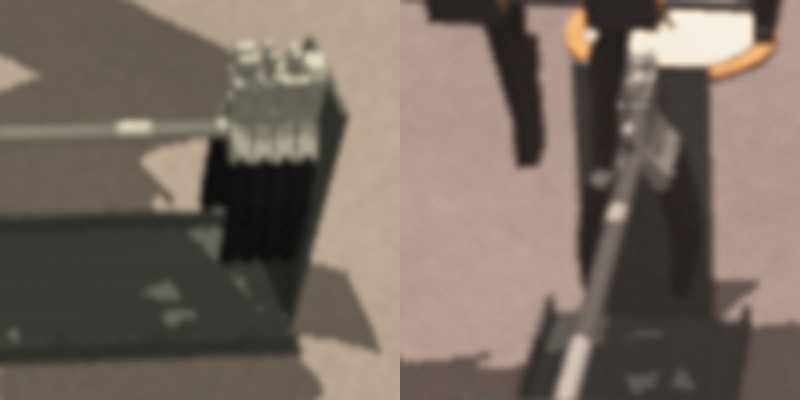

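The crops show all four heads side by side and upright against the end plate (left crop x≈230–325). The last pin is about 43 mm from the plate, so the row is tight. I hand it in.

```bash
python3 -c "
from rig import hand_in; print(hand_in())"
```

```text
the job is handed in; nothing more can be done
None
```

The flat-nose pliers now hang astride the bar and all four are closed up tight against the end plate; nothing fell, no bystander was touched, and the job is handed in (the verdict was not shown).

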